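Load a label roll into the dispenser

ROBOT

A 6-joint arm with a two-finger parallel gripper is mounted at the origin on a cart in front of the work surface, level with it; the furniture and walls round the work are solid. World frame = base frame: x ahead of the robot, y to its left, z up, the work surface at z = 0. Lengths are in m, angles in rad, forces in N, time in s.
With the tool pointing down it reaches from about 0.35 to 0.875 m from the base axis. Payload 15.5 kg.
Tool frame: the origin (TCP) lies midway between the tips of the shut fingers; the grasp point (between the pads) lies 19 mm behind it; z points along the fingers, y is the line along which they close (so a half turn about z gives the same grasp; the last joint's range is limited). The gripper opens to 85 mm and grips with 20 to 120 N. Pads are 22 mm wide; open, the fingers measure 114 mm over their backs; the gripper's body (76 mm by 85 mm) begins 54 mm behind the grasp point. The pads swing forward as they close: fully open they stand 13 mm farther back than shut.
Start: joints at [1.067, 0.494, 1.345, -0, 1.302, -0.096], TCP at [0.248, 0.574, 0.203] pointing down, gripper open.
Joint ranges: [-2.91, 2.91], [-0.82, 2.16], [0.22, 2.67], [-1.22, 4.37], [0.12, 2.79], [-3.08, 3.08]. Speed limits (rad/s): [1.89, 1.89, 2.57, 3.01, 3.01, 3.01].

INTERFACE

Orientations are given as a unit quaternion [w, x, y, z].
In Python, from bench import bot gives the robot as it stands.
- The arm moves only by the tool jog_arm, never from a script. Its arguments are lists of equal length, an entry for each row: "offset": the shift along the tool's x, y, z scaled (see below), a list of three; "yaw": the turn about the tool's z scaled (see below); "fingers": the finger opening in mm, from 0 to 85.4. In form: {"offset": [[dx, dy, dz], ...], "yaw": [yaw, ...], "fingers": [fingers, ...]}. A call has 1 to 8 rows; each row is the pose to reach, as a shift and turn from the pose commanded when the call began, along the tool's axes at that moment, turning the shorter way round; what a row does not reach only later rows make up. The controller multiplies each number of a shift by 0.2 m and each number of a turn by pi rad. A row lasts 1/8 s, in which the tool goes at most 62.5 mm and 10.7 degrees, less where a joint would pass 70% of its speed; a pose out of reach is approached as far as the arm can. A call with a number of a shift or a turn outside -1 to 1 is refused whole. A call with a gripper value outside its range is refused whole. The fingers move at their own pace and stop on an object; "newtons" is the grip in N (left out, the last holds). Time passes only in rows, so rows that repeat a pose let the fingers close. It gives the time, the measured TCP pose, the force, the opening and the grip force at its end, in the units of the state.
- bot.sense(): the state, without advancing time (a new reading comes with each control period).
- bot.snapshot(name): name is "side" or "top"; returns (picture, depth): 400x640x3 uint8, red, green, blue; 400x640 float32, m along the optical axis (not along the pixel's ray), 0 where there is no reading.
- bot.camera_info(name): a dict with "intrinsics" (3x3 intrinsics, pixels), "extrinsics" (4x4, takes a point from camera to world coordinates). Camera axes: x right, y down, z forward; pixel columns grow to the right and rows downward; lengths in m; the calibration is good to about 2 mm. A picture is of the moment at which its call begins. camera_info takes no time and is no camera call.
- bot.sign_off(): hands the job in; it is judged then, once.
The state is a dict: "time": time; "q": joint angles; "joint_velocities": joint speeds; "effort": joint torques, N m; "tcp_pos": TCP position; "orientation": TCP orientation; "force": force on the tool from outside, world axes, zero at the start; "wrist_torque": the same for the moment, N m; "gripper_width": opening from 0.0 (shut) to 1.0 (fully open); "gripper_force": force on a finger pad.
Only numpy, scipy, OpenCV 4.12 (cv2) and the standard library are available. Lean on these libraries where they do the work, as an engineer would, in place of code of your own. Each camera call takes 0.05 s, during which the arm holds its last target. There are 200 camera calls.

TASK

Load the label dispenser: slip the blade of the spatula into the notch under its cover, lever the cover up with it, and swing the cover back past upright so that it stays open. Lay the spatula down flat on the table, and gently lower the paper roll over the upright spindle inside until it sits fully home, without dropping it. Leave the cover open for threading and do not disturb the jar.

Things in the scene. Friction and masses are not known exactly. Their poses are not given: they have to be found in the camera images.
- dispenser: Grey housing fixed to the table, 120 (x) x 140 (y) x 62 mm high, walls 5 mm, shut by a thin white cover. Origin: centre of its underside, on the table; z up. Its -x side is the front wall with the notch (turned roughly to the robot), its +x side carries the hinge. Inside, 110 x 130 mm of free room round an upright aluminium spindle at the centre. Position and yaw vary.
- notch (a point): Middle of the pry notch, in the outer face of the 5 mm front wall: an opening 48 mm wide and 16 mm high between the wall (46 mm above the table) and the underside of the shut cover (62 mm); this point is 54 mm above the table. Axes as the dispenser; +x points into the housing, square to the wall.
- spindle_foot (a point): Where the spindle rises from its round black seat (38 mm across), 10 mm above the table, on the spindle axis. The spindle is 15 mm thick and 44 mm high, its top 8 mm tapering to a 6 mm tip (54 mm above the table). Axes as the dispenser. A roll that is fully home stands on this seat.
- cover_hinge (a point): Middle of the cover's hinge line, at the top of the rear wall: 62 mm along the dispenser's +x from its centre, 62 mm above the table. The hinge line runs along the dispenser's y axis. Axes as the dispenser.
- cover (a joint): Angle of the cover (rad): 0 shut flat, 1.57 upright, stop at 2.1 leaning back. A flat white plate without handle, 122 mm from hinge to front edge, 140 mm wide, 4 mm thick, 60 g; its front edge is flush with the front wall. Stiff hinge: it stays where it is left and needs about 1 N at the front edge to move. Open, it reaches 185 mm above the table.
- spatula: Off-white plastic spatula lying flat on the table, 163 mm long, at most 8 mm thick, about 15 g. Origin: middle of its length, on its underside; z up. The blade, 28 mm wide, is the half towards -y (tip at y = -82 mm); the handle, 12 mm wide, runs from y = -14 to +82 mm; grip it across the handle near y = +10 mm.
- blade_tip (a point): Middle of the end of the spatula's blade, 82 mm along -y from the spatula's origin and 4 mm above its underside. Axes as the spatula.
- paper_roll: Roll of blank white labels, a plain paper cylinder 50 mm across and 40 mm high with a 20 mm hole right through, standing on end on the table, 40 to 85 g. Origin: centre of its underside, on its axis; z along the axis, up.
- roll_center (a point): Centre of the paper roll, on its axis half way up (20 mm above its underside). Axes as the roll.
- cap_jar: Clear jar full of coloured caps, 63 mm across and 60 mm high, a bystander that may stand on either side of the roll. Origin: centre of its underside.
Mind the look-alikes: they are no part of the job. What is shaped like the paper_roll but purple is not meant.

How it is judged:
By the outcome, as a careful person would: the job done as asked, in the order asked, and still so for the second after the job is handed in, with the robot touching nothing.
It also fails if it takes over 61 s, if anything falls off the work surface, if the arm or the gripper's body presses on something with over 40 N, if the wrist force passes 120 N, or if a joint passes its speed limit or range.

## Working session

There is one attempt and no reset: what is moved stays moved. The work goes in short steps, Python scripts to look and compute and a tool call to move; the robot and the scene stay as the last step left them, time stands still between calls to the robot, and variables do not carry over. Pictures are saved under pics/ and viewed, at most 10 in all, crops included, and the job is handed in when it is done.

Besides the shell and the picture viewer there is one more tool, called after "Emit:" as name([rows], argument=value, ...), one row to a line, values as JSON. jog_arm: Moves the arm, as the interface text tells. Its arguments: {"type":"object","properties":{"offset":{"type":"array"},"yaw":{"type":"array"},"fingers":{"type":"array"},"newtons":{"type":"number"}},"required":["offset","yaw","fingers"]}

```bash
ls; mkdir -p pics; python3 - <<'E'
from bench import bot
import numpy as np,cv2
s=bot.sense(); print(s)
for n in("side","top"):
    p,d=bot.snapshot(n); np.savez(f"pics/{n}0.npz",p=p,d=d); cv2.imwrite(f"pics/{n}0.png",p[:,:,::-1])
    c=bot.camera_info(n); print(n,np.round(c["intrinsics"],1),np.round(c["extrinsics"],3))
E
```

```text
pics
{'time': 0.0, 'q': array([ 1.06648583e+00,  4.94179482e-01,  1.34616376e+00, -1.94048564e-05,
        1.30250535e+00, -9.54777878e-02]), 'joint_velocities': array([-0.00055204, -0.00090593,  0.00175429, -0.00067106,  0.00100998,
       -0.00046966]), 'effort': array([-1.54010246e-03, -8.82169676e+01, -3.83859551e+01, -4.04826496e-04,
        1.00972981e-02, -7.93416848e-05]), 'tcp_pos': array([0.24825047, 0.57312957, 0.20239153]), 'orientation': array([-1.76577547e-04,  2.02993134e-01,  9.79179959e-01, -6.02703830e-04]), 'force': array([-0.90072256, -0.86049976,  0.28522648]), 'wrist_torque': array([-0.02232589, -0.0036268 ,  0.00206914]), 'gripper_force': 0.0, 'gripper_width': 0.9949767424164728}
side [[519.3   0.  326.4]
 [  0.  519.3 201.7]
 [  0.    0.    1. ]] [[ 0.867 -0.245  0.434 -0.026]
 [-0.498 -0.38   0.779 -0.913]
 [-0.026 -0.892 -0.452  0.634]
 [ 0.     0.     0.     1.   ]]
top [[415.1   0.  316. ]
 [  0.  415.1 202.8]
 [  0.    0.    1. ]] [[-0.128 -0.97   0.208  0.368]
 [-0.992  0.126 -0.024  0.083]
 [-0.003 -0.21  -0.978  0.934]
 [ 0.     0.     0.     1.   ]]
```

View pics/top0.png

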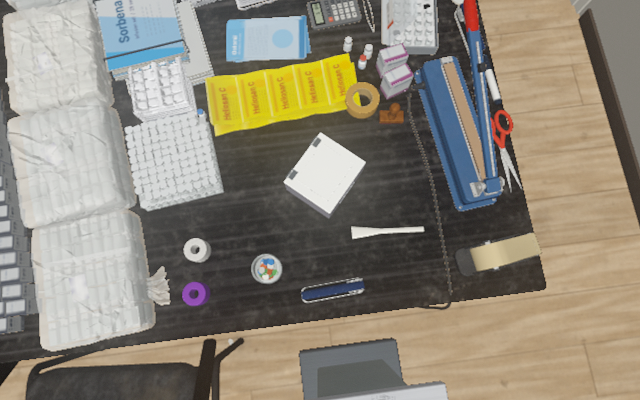

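View pics/side0.png

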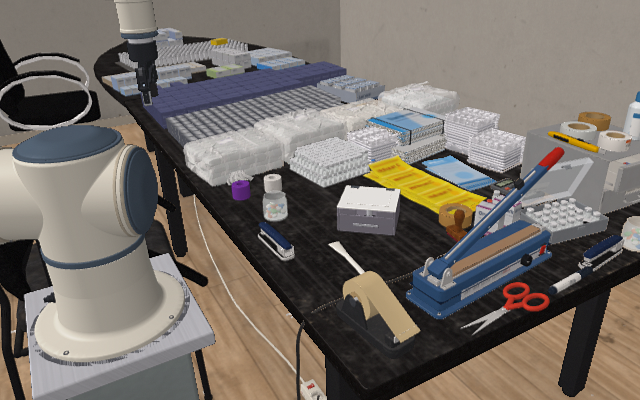

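The top picture shows the dispenser at about (325,174). Its hinges are on the upper-left edge, so its front faces lower-right. The spatula has its blade at (352,232) and its handle end at (423,229). The white roll is at (197,250), the purple look-alike at (194,293) and the jar at (266,268). The side picture agrees: the dispenser is at (368,210) with its notched front facing that camera, and the roll is at (273,183) behind the jar.

```bash
cat > h.py <<'E'
from bench import bot
import numpy as np,cv2
def cloud(n,p,d):
    c=bot.camera_info(n);K=c["intrinsics"];T=np.array(c["extrinsics"])
    v,u=np.mgrid[:d.shape[0],:d.shape[1]]
    P=np.stack([(u-K[0][2])/K[0][0]*d,(v-K[1][2])/K[1][1]*d,d],-1)
    return P@T[:3,:3].T+T[:3,3]
def snap(n):
    p,d=bot.snapshot(n); return p,d,cloud(n,p,d)
def near(X,p,d,c,r,zmin,zmax):
    m=(d>0)&(np.hypot(X[...,0]-c[0],X[...,1]-c[1])<r)&(X[...,2]>zmin)&(X[...,2]<zmax)
    return X[m],p[m].astype(int)
def yawof(q):
    w,x,y,z=q
    return np.degrees(np.arctan2(2*(x*y+w*z),1-2*(y*y+z*z)))  # tool x heading
E
python3 - <<'E'
from h import *
C={}
for n in("side","top"):
    f=np.load(f"pics/{n}0.npz");p,d=f["p"],f["d"];C[n]=(cloud(n,p,d),p,d)
X=C["top"][0]
for k,(u,v) in dict(disp=(325,174),sptip=(354,232),sphand=(420,230),roll=(197,242),purp=(194,293),jar=(266,268)).items(): print(k,X[v,u].round(4))
c=X[174,325]
def rect(Q):
    b=cv2.minAreaRect((Q[:,:2]*1000).astype(np.float32)); return np.round(b[0],1),np.round(b[1],1),round(b[2],1)
for n in C:
    X_,p,d=C[n]
    Q,col=near(X_,p,d,c,.12,.05,.08); w=col.min(1)>120; print(n,"cover",len(Q),w.sum(),np.median(Q[w,2]).round(4),rect(Q[w]))
    m=X[231,385]
    Q,col=near(X_,p,d,m,.11,-.01,.03); w=col.min(1)>130; Q=Q[w]
    print(n,"spat",len(Q),np.percentile(Q[:,2],[5,50,95]).round(4),rect(Q))
    r=X[242,197]
    Q,col=near(X_,p,d,r,.06,.02,.06); w=(col.min(1)>90)&(np.ptp(col,axis=1)<40); Q=Q[w]
    zt=np.percentile(Q[:,2],95);t=Q[Q[:,2]>zt-.006]
    print(n,"roll",len(Q),zt.round(4),cv2.minEnclosingCircle((t[:,:2]*1000).astype(np.float32)),t.mean(0).round(4))
    j=X[268,266]
    Q,col=near(X_,p,d,j,.045,.045,.075); print(n,"jar",len(Q),cv2.minEnclosingCircle((Q[:,:2]*1000).astype(np.float32)))
    j=X[293,194]
    Q,col=near(X_,p,d,X[293-8,194],.05,.02,.055); w=np.ptp(col,axis=1)>60; Q=Q[w];print(n,"purple",len(Q),cv2.minEnclosingCircle((Q[:,:2]*1000).astype(np.float32)))
for n,(x0,y0,x1,y1) in dict(top=(170,120,440,310),side=(220,160,420,300)).items():
    cv2.imwrite(f"pics/{n}c.png",cv2.resize(C[n][1][y0:y1,x0:x1,::-1],None,fx=2.9,fy=2.9,interpolation=cv2.INTER_CUBIC))
E
```

```text
disp [0.6133 0.0337 0.0687]
sptip [ 0.4886 -0.0169  0.003 ]
sphand [ 0.4737 -0.1649  0.005 ]
roll [0.5057 0.3261 0.0415]
purp [ 0.4006  0.3517 -0.    ]
jar [0.4335 0.1876 0.0117]
side cover 1529 1307 0.0663 (array([620.6,  31.8]), array([127.5, 139.8]), 47.3)
side spat 245 [0.0018 0.0051 0.0085] (array([480.6, -84.1]), array([145.4,  24.4]), 82.1)
side roll 201 0.041 ((493.669189453125, 330.287841796875), 28.03078842163086) [0.4924 0.3274 0.0388]
side jar 244 ((432.18328857421875, 182.4353485107422), 33.407615661621094)
side purple 204 ((398.9881591796875, 336.2810974121094), 27.656484603881836)
top cover 3595 3497 0.068 (array([620.3,  34.8]), array([122.1, 141. ]), 47.7)
top spat 509 [0.0006 0.0064 0.0104] (array([487. , -92.3]), array([164.1,  27.6]), 88.5)
top roll 427 0.043 ((492.26580810546875, 333.2938537597656), 24.932361602783203) [0.4919 0.333  0.0406]
top jar 214 ((432.31256103515625, 185.4021453857422), 31.47638511657715)
top purple 389 ((399.03790283203125, 341.22344970703125), 24.661970138549805)
```

View pics/topc.png

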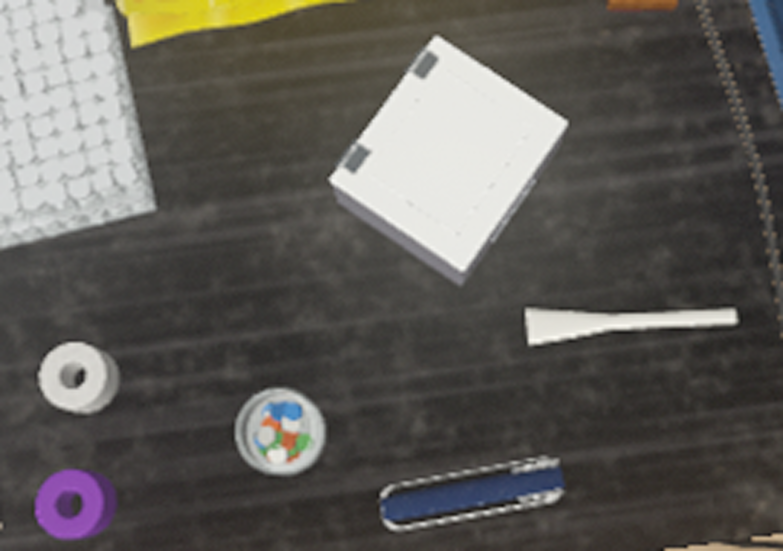

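The crop shows two grey hinges on the cover's far edge, near (425,65) and (355,158). The blade's end is at (527,326) and the handle's end at (737,317).

```bash
cat >> h.py <<'E'
def plan(x,y,z,hd,n=1,s=None):
    "offset/yaw numbers from present pose to TCP xyz, tool-x heading hd deg"
    s=s or bot.sense(); h=np.radians(yawof(s["orientation"])); D=np.array([x,y,z])-s["tcp_pos"]
    o=np.array([D[0]*np.cos(h)+D[1]*np.sin(h),D[0]*np.sin(h)-D[1]*np.cos(h),-D[2]])/.2
    yw=(np.degrees(h)-hd+180)%360-180
    print("t",round(s["time"],2),"tcp",s["tcp_pos"].round(4),"hd",np.degrees(h).round(2),"F",s["force"].round(1),"g",s["gripper_width"].round(3),s["gripper_force"].round(1))
    print("offset",(o/n).round(4),"yaw",round(yw/180,4))
E
python3 - <<'E'
from h import *
f=np.load("pics/top0.npz");p,d=f["p"],f["d"];X=cloud("top",p,d)
Q,col=near(X,p,d,(.483,-.09),.11,-.02,.03); Q=Q[col.min(1)>110]
a=np.radians(85);u=np.array([np.cos(a),np.sin(a)]);v=np.array([-u[1],u[0]])
for i in range(2):
    s=Q[:,:2]@u;t=Q[:,:2]@v
    S=[];M=[]
    for b in np.arange(s.min()+.006,s.max()-.006,.008):
        k=abs(s-b)<.006; S.append(b);M.append((t[k].min()+t[k].max())/2)
    k=np.polyfit(S,M,1); a+=np.arctan(k[0]);u=np.array([np.cos(a),np.sin(a)]);v=np.array([-u[1],u[0]])
s=Q[:,:2]@u;t=Q[:,:2]@v;print(np.degrees(a),np.ptp(s),np.ptp(t))
sm=(s.min()+s.max())/2; c=sm*u+np.median(t)*v; print("center",c,"grip",c-.010*u, "tip",s.max()*u+np.median(t)*v)
g=c-.010*u
plan(g[0],g[1],.2,np.degrees(a),3)
E
```

```text
85.50290882498656 0.16480412127122057 0.027875417930739277
center [ 0.48184027 -0.09222597] grip [ 0.48105619 -0.10219519] tip [ 0.4883013 -0.0100776]Traceback (most recent call last):
  File "<stdin>", line 14, in <module>
  File "h.py", line 21, in plan
    print("t",round(s["time"],2),"tcp",s["tcp_pos"].round(4),"hd",np.degrees(h).round(2),"F",s["force"].round(1),"g",s["gripper_width"].round(3),s["gripper_force"].round(1))
                                                                                                                     ^^^^^^^^^^^^^^^^^^^^^^^^
AttributeError: 'float' object has no attribute 'round'
```

Emit:
jog_arm([
  [-0.8,-0.88,0],
  [-0.8,-0.88,0],
  [-0.8,-0.88,0],
  [-0.8,-0.88,0],
], yaw=[0,0,0,0], fingers=[40,40,40,40], newtons=80)

```text
time: 0.6
tcp_pos: [0.3254, 0.3462, 0.2029]
orientation: [-0.0, 0.203, 0.979, -0.0]
force: [0.3, 0.1, -0.3]
gripper_width: 0.471
gripper_force: 0.0
```

Emit:
jog_arm([
  [-0.8,-0.88,0],
  [-0.8,-0.88,0],
  [-0.8,-0.88,0],
  [-0.8,-0.88,0],
  [-0.8,-0.88,0],
], yaw=[0,0,0,0,0], fingers=[40,40,40,40,40])

```text
time: 1.23
tcp_pos: [0.403, 0.1206, 0.2029]
orientation: [0.0, 0.205, 0.979, -0.0]
force: [-0.8, 0.6, -0.4]
gripper_width: 0.466
gripper_force: 0.0
```

Emit:
jog_arm([
  [-0.8,-0.88,0],
  [-0.8,-0.88,0],
  [-0.8,-0.88,0.3],
  [-0.8,-0.88,0.5],
  [-0.8,-0.88,0.5],
  [-0.8,-0.88,0.5],
  [-0.8,-0.88,0.5],
  [-0.8,-0.88,0.5],
], yaw=[0.395,0.395,0.395,0.395,0.395,0.395,0.395,0.395], fingers=[40,40,40,40,40,40,40,40])

```text
time: 2.22
tcp_pos: [0.479, -0.101, 0.1028]
orientation: [-0.0, 0.734, 0.679, -0.0]
force: [0.0, -0.2, -0.8]
gripper_width: 0.469
gripper_force: 0.0
```

```bash
sed -i 's/s\["gripper_width"\].round(3),s\["gripper_force"\].round(1)/round(float(s["gripper_width"]),3),round(float(s["gripper_force"]),1)/' h.py; python3 -c "
from h import *
plan(.481,-.102,.003,85.5)"
```

```text
t 2.23 tcp [ 0.479  -0.101   0.1028] hd 85.55 F [ 0.  -0.2 -0.8] g 0.469 0.0
offset [-0.0044  0.0103  0.4989] yaw 0.0003
```

Emit:
jog_arm([
  [0,0.01,0.3],
  [0,0.01,0.45],
  [0,0.01,0.495],
  [0,0.01,0.495],
], yaw=[0,0,0,0], fingers=[40,40,40,40])

```text
time: 2.72
tcp_pos: [0.4812, -0.1017, 0.0042]
orientation: [-0.0, 0.734, 0.679, -0.0]
force: [0.5, -0.7, -0.4]
gripper_width: 0.468
gripper_force: 0.0
```

Emit:
jog_arm([
  [0,0,0],
  [0,0,0],
  [0,0,0],
  [0,0,0],
  [0,0,0],
], yaw=[0,0,0,0,0], fingers=[0,0,0,0,0], newtons=80)

```text
time: 3.35
tcp_pos: [0.481, -0.102, 0.004]
orientation: [0.0, 0.734, 0.679, 0.0]
force: [-0.4, -0.3, 0.4]
gripper_width: -0.001
gripper_force: 0.0
```

Emit:
jog_arm([
  [0,0,-0.2],
  [0,0,-0.4],
  [0,0,-0.4],
], yaw=[0,0,0], fingers=[0,0,0])

```text
time: 3.72
tcp_pos: [0.4825, -0.1025, 0.0864]
orientation: [0.002, 0.734, 0.679, 0.001]
force: [-0.2, -0.4, -0.2]
gripper_width: 0.001
gripper_force: 0.0
```

```bash
python3 - <<'E'
from h import *
for n in("top","side"):
    p,d,X=snap(n); cv2.imwrite(f"pics/{n}1.png",p[:,:,::-1])
    s=bot.sense();t=s["tcp_pos"];h=np.radians(yawof(s["orientation"]));u=np.array([np.cos(h),np.sin(h)])
    # blade ahead of fingers
    D=X-t; a=D[...,:2]@u; b=D[...,:2]@np.array([-u[1],u[0]])
    m=(d>0)&(a>.03)&(a<.12)&(abs(b)<.03)&(X[...,2]>.04)&(X[...,2]<.13)
    print(n,m.sum(),"tip",a[m].max().round(4))
    for lo in(.03,.045,.06,.075):
        k=m&(a>=lo)&(a<lo+.015)
        if k.sum(): print(lo,np.median(X[k][:,2]).round(4),"lat",b[k].min().round(4),b[k].max().round(4))
c=np.array([.620,.034]);a=np.radians(47.6);u=np.array([np.cos(a),np.sin(a)])
notch=c-.06*u; print("notch",notch)
E
```

```text
Traceback (most recent call last):
ValueError: zero-size array to reduction operation maximum which has no identity
```

```bash
python3 - <<'E'
from h import *
p,d,X=snap("side"); cv2.imwrite("pics/side2.png",cv2.resize(p[180:330,260:460,::-1],None,fx=4,fy=4,interpolation=cv2.INTER_CUBIC))
p,d,X=snap("top");np.savez("pics/t2.npz",p=p,d=d)
Q,col=near(X,p,d,(.483,-.09),.11,-.02,.03); Q=Q[col.min(1)>110]
print(len(Q),cv2.minAreaRect((Q[:,:2]*1000).astype(np.float32)))
for y in np.arange(-.17,0,.01):
    k=abs(Q[:,1]-y)<.005
    if k.any(): print(y.round(3),Q[k,0].min().round(4),Q[k,0].max().round(4),np.median(Q[k,2]).round(4))
E
```

```text
347 ((480.8026123046875, -57.8764762878418), (97.98725891113281, 27.169897079467773), 79.1935806274414)
-0.11 0.4773 0.485 0.0088
-0.1 0.476 0.4865 0.0084
-0.09 0.4766 0.4882 0.0086
-0.08 0.478 0.4881 0.0092
-0.07 0.4779 0.4907 0.008
-0.06 0.476 0.4919 0.0073
-0.05 0.476 0.4955 0.0056
-0.04 0.4767 0.4973 0.0059
-0.03 0.4753 0.4987 0.0044
-0.02 0.4746 0.5004 0.0048
-0.01 0.4756 0.5029 0.0042
```

View pics/side2.png

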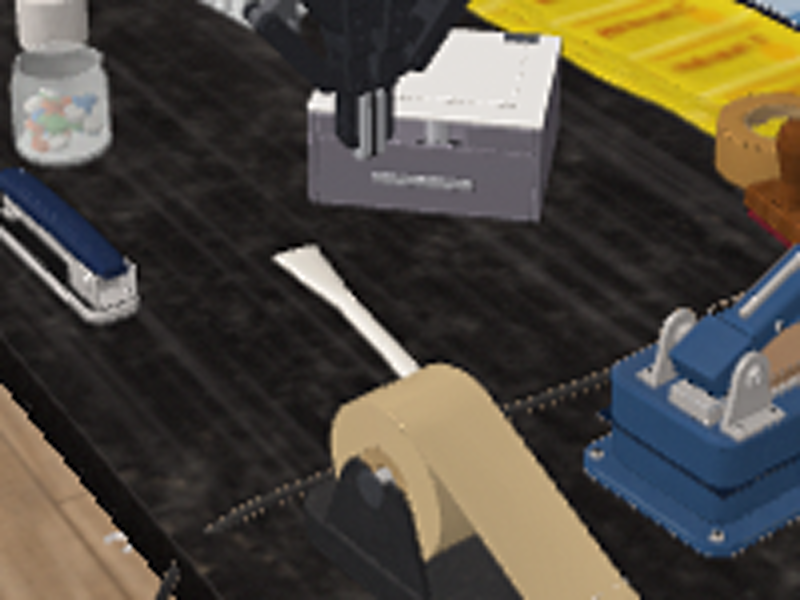

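The side picture shows the spatula still lying flat, with the shut fingers above it at (370,140). The grip closed over the top of the handle, so I'll regrip about 4 mm lower.

Emit:
jog_arm([
  [0,0,0],
  [0,0,0.25],
  [0,0,0.4],
  [0,0,0.42],
  [0,0,0.42],
], yaw=[0,0,0,0,0], fingers=[30,30,30,30,30])

```text
time: 4.5
tcp_pos: [0.481, -0.1019, 0.0002]
orientation: [-0.0, 0.734, 0.679, -0.0]
force: [0.1, -0.1, 0.0]
gripper_width: 0.35
gripper_force: 0.0
```

Emit:
jog_arm([
  [0,0,0],
  [0,0,0],
  [0,0,0],
], yaw=[0,0,0], fingers=[3,3,3], newtons=80)

```text
time: 4.88
tcp_pos: [0.4813, -0.102, 0.0005]
orientation: [0.0, 0.734, 0.679, 0.0]
force: [-0.8, 0.3, 0.5]
gripper_width: 0.035
gripper_force: 0.0
```

Emit:
jog_arm([
  [0,0,-0.02],
  [0,0,0],
  [0,0,0.01],
  [0,0,0.01],
], yaw=[0,0,0,0], fingers=[20,20,20,20])

```text
time: 5.38
tcp_pos: [0.4808, -0.1019, -0.0023]
orientation: [-0.0, 0.734, 0.679, -0.0]
force: [-0.2, -0.4, 0.7]
gripper_width: 0.235
gripper_force: 0.0
```

Emit:
jog_arm([
  [0,0,0.005],
  [0,0,0.01],
], yaw=[0,0], fingers=[20,20])

```text
time: 5.62
tcp_pos: [0.481, -0.102, -0.0041]
orientation: [0.0, 0.734, 0.679, 0.0]
force: [-0.3, 0.4, 0.1]
gripper_width: 0.234
gripper_force: 0.0
```

```bash
python3 - <<'E'
from h import *
p,d,X=snap("side"); cv2.imwrite("pics/side3.png",cv2.resize(p[200:300,310:410,::-1],None,fx=6,fy=6,interpolation=cv2.INTER_CUBIC))
print(bot.sense()["gripper_width"])
E
```

```text
0.23248680071270514
```

View pics/side3.png

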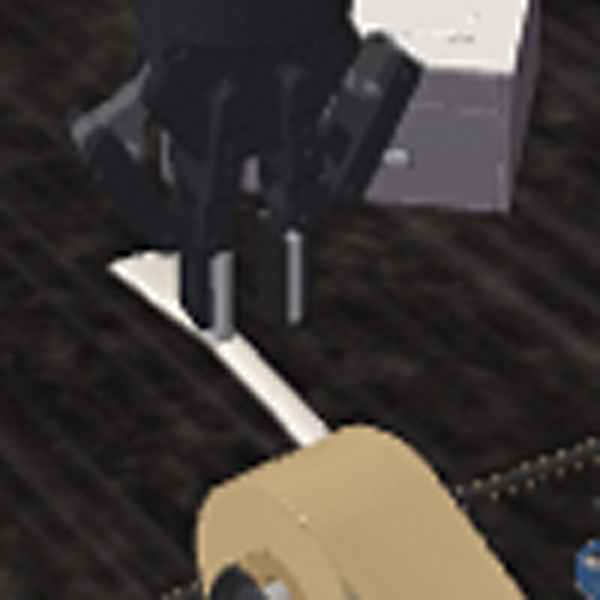

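The side crop shows the fingertips at (215,338) and (293,322). The handle passes under the left tip, so the gripper may be shifted sideways. I'll check where the TCP projects.

```bash
python3 - <<'E'
from h import *
def proj(n,P):
    c=bot.camera_info(n);T=np.linalg.inv(np.array(c["extrinsics"]));q=T[:3,:3]@P+T[:3,3];q=np.array(c["intrinsics"])@q;return q[:2]/q[2]
for z in(-.004,.006,.012): 
    q=proj("side",np.array([.481,-.102,z])); print(z,q.round(1),((q-[310,200])*6).round(0))
f=np.load("pics/side0.npz");p,d=f["p"],f["d"];X=cloud("side",p,d)
Q,col=near(X,p,d,(.483,-.09),.13,-.02,.03); Q=Q[col.min(1)>110]
for y in np.arange(-.19,0,.01):
    k=abs(Q[:,1]-y)<.005
    if k.any(): print(y.round(3),Q[k,0].min().round(4),Q[k,0].max().round(4),np.median(Q[k,2]).round(4))
# finger tip points now
p,d,X=snap("side")
for (u,v) in((215,330),(293,315),(215,300),(293,300)):
    print((u,v),X[200+v//6,310+u//6].round(4))
E
```

```text
-0.004 [350.2 263.7] [241. 382.]
0.006 [350.2 259.9] [241. 359.]
0.012 [350.2 257.6] [241. 345.]
-0.16 0.4735 0.4791 0.0062
-0.15 0.4731 0.4838 0.0058
-0.14 0.474 0.4847 0.0056
-0.13 0.4749 0.4839 0.0064
-0.12 0.4761 0.4841 0.0069
-0.11 0.4773 0.4846 0.0074
-0.1 0.4774 0.4881 0.0069
-0.09 0.4786 0.4881 0.0072
-0.08 0.479 0.4903 0.0067
-0.07 0.4783 0.4896 0.0058
-0.06 0.4787 0.4952 0.005
-0.05 0.4775 0.4959 0.0046
-0.04 0.4784 0.5979 0.0038
-0.03 0.4761 0.598 0.0039
-0.02 0.3741 0.5927 0.0045
-0.01 0.3788 0.5863 0.0138
(215, 330) [ 0.4642 -0.1081  0.0277]
(293, 315) [ 0.4934 -0.1142  0.0287]
(215, 300) [ 0.4641 -0.1086  0.0406]
(293, 300) [ 0.4927 -0.1154  0.0346]
```

The depth puts the fingertips at about z = 0.024 while the TCP reads -0.004, so the real tips sit about 26 mm above the nominal TCP. I'll go down in steps and watch the force.

Emit:
jog_arm([
  [0,0,0.04],
  [0,0,0.07],
  [0,0,0.07],
], yaw=[0,0,0], fingers=[24,24,24])

```text
time: 6.1
tcp_pos: [0.4806, -0.1018, -0.0187]
orientation: [-0.0, 0.734, 0.679, -0.0]
force: [-0.3, 0.4, 0.2]
gripper_width: 0.278
gripper_force: 0.0
```

```bash
python3 - <<'E'
from h import *
p,d,X=snap("side"); print(bot.sense()["tcp_pos"])
cv2.imwrite("pics/side4.png",cv2.resize(p[200:300,310:410,::-1],None,fx=6,fy=6,interpolation=cv2.INTER_CUBIC))
m=(d>0)&(abs(X[...,0]-.481)<.045)&(abs(X[...,1]+.11)<.02)&(X[...,2]>.009)&(X[...,2]<.05)&(p.max(2)<120)
Q=X[m]
for lo in np.arange(.455,.51,.004):
    k=(Q[:,0]>=lo)&(Q[:,0]<lo+.004)
    if k.any(): print(lo.round(3),k.sum(),Q[k,2].min().round(4),Q[k,1].mean().round(4))
E
```

```text
[ 0.48077927 -0.10186026 -0.01836256]
0.455 42 0.0171 -0.1049
0.459 18 0.0098 -0.1089
0.463 13 0.012 -0.1129
0.467 3 0.0356 -0.1107
0.487 2 0.0118 -0.1082
0.491 87 0.0099 -0.1049
0.495 11 0.0139 -0.1076
0.499 9 0.011 -0.113
0.503 16 0.0195 -0.1116
```

View pics/side4.png

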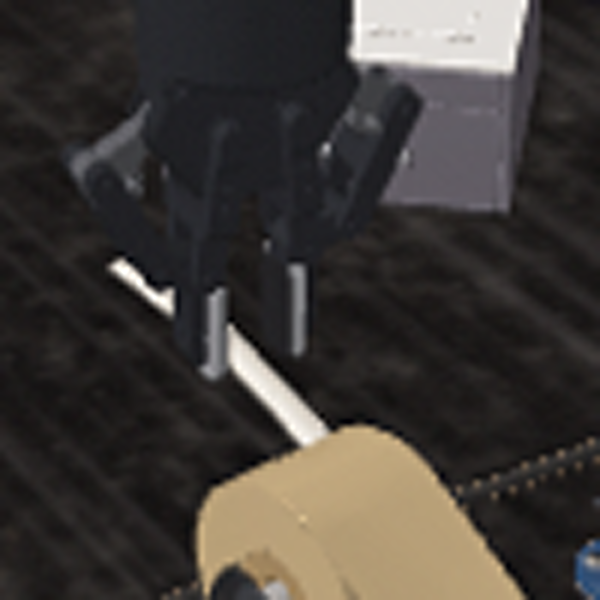

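The crop shows the handle now running between the fingertips at (210,375) and (290,350). The tips are about 9 mm above the table.

Emit:
jog_arm([
  [0,0,0.025],
  [0,0,0.025],
], yaw=[0,0], fingers=[24,24])

```text
time: 6.4
tcp_pos: [0.4809, -0.1019, -0.0233]
orientation: [-0.0, 0.734, 0.679, -0.0]
force: [0.4, -0.7, -0.4]
gripper_width: 0.28
gripper_force: 0.0
```

Emit:
jog_arm([
  [0,0,0.008],
  [0,0,0.008],
], yaw=[0,0], fingers=[24,24])

```text
time: 6.65
tcp_pos: [0.481, -0.1019, -0.0246]
orientation: [-0.0, 0.734, 0.679, -0.0]
force: [-0.2, -0.5, 0.2]
gripper_width: 0.282
gripper_force: 0.0
```

Emit:
jog_arm([
  [0,0,0],
  [0,0,0],
  [0,0,0],
], yaw=[0,0,0], fingers=[3,3,3], newtons=80)

```text
time: 7.02
tcp_pos: [0.4811, -0.102, -0.0243]
orientation: [0.0, 0.734, 0.679, 0.0]
force: [-1.3, 0.3, 5.1]
gripper_width: 0.08
gripper_force: 78.6
```

Emit:
jog_arm([
  [0,0,-0.15],
  [0,0,-0.4],
  [0,0,-0.5],
  [0,0,-0.5],
], yaw=[0,0,0,0], fingers=[3,3,3,3], newtons=100)

```text
time: 7.52
tcp_pos: [0.4819, -0.1022, 0.0767]
orientation: [0.001, 0.734, 0.679, 0.001]
force: [-0.0, 0.8, -0.7]
gripper_width: 0.072
gripper_force: 98.4
```

```bash
cat >> h.py <<'E'
def blade():
    for n in("top","side"):
        p,d,X=snap(n); s=bot.sense();t=s["tcp_pos"];h=np.radians(yawof(s["orientation"]));u=np.array([np.cos(h),np.sin(h)])
        D=X-t; a=D[...,:2]@u; b=D[...,:2]@np.array([-u[1],u[0]]); z=D[...,2]
        m=(d>0)&(a>.03)&(a<.12)&(abs(b)<.04)&(z>0)&(z<.06)&(p.min(2)>100)
        if m.sum()<5: print(n,"none");continue
        A=a[m];print(n,m.sum(),"tip ahead",np.percentile(A,99).round(4))
        for lo in np.arange(.03,.1,.015):
            k=m&(a>=lo)&(a<lo+.015)
            if k.sum()>2: print(" ",lo.round(3),"dz",np.median(z[k]).round(4),"lat(left+)",b[k].min().round(4),b[k].max().round(4))
E
python3 - <<'E'
from h import *
blade()
plan(0.4,0.0,.1,47.6)
E
```

```text
top 272 tip ahead 0.0918
  0.03 dz 0.0333 lat(left+) -0.0062 0.0081
  0.045 dz 0.0317 lat(left+) -0.0093 0.0094
  0.06 dz 0.0309 lat(left+) -0.0101 0.0091
  0.075 dz 0.03 lat(left+) -0.0131 0.0066
  0.09 dz 0.0302 lat(left+) -0.0133 0.0031
side 95 tip ahead 0.0897
  0.03 dz 0.0298 lat(left+) 0.0009 0.0079
  0.045 dz 0.0295 lat(left+) -0.0068 0.0104
  0.06 dz 0.0281 lat(left+) -0.0107 0.0111
  0.075 dz 0.0275 lat(left+) -0.0079 0.0117
t 7.62 tcp [ 0.4807 -0.1019  0.0749] hd 85.48 F [ 0.5  0.7 -0.3] g 0.069 98.4
offset [ 0.476  -0.4426 -0.1253] yaw 0.2104
```

Emit:
jog_arm([
  [0.014,0.082,0],
  [0.014,0.082,0],
  [0.014,0.082,0],
  [0.014,0.082,0],
  [0.014,0.082,0],
  [0.014,0.082,0],
], yaw=[0.21,0.21,0.21,0.21,0.21,0.21], fingers=[3,3,3,3,3,3])

```text
time: 8.38
tcp_pos: [0.4972, -0.1004, 0.0748]
orientation: [-0.0, 0.914, 0.405, -0.0]
force: [-0.6, 0.3, 0.9]
gripper_width: 0.07
gripper_force: 98.4
```

Emit:
jog_arm([
  [0,0,0.235],
  [0,0,0.235],
  [0,0,0.235],
], yaw=[0,0,0], fingers=[3,3,3])

```text
time: 8.75
tcp_pos: [0.4977, -0.1005, 0.0291]
orientation: [-0.0, 0.915, 0.405, -0.0]
force: [0.6, 0.7, 0.6]
gripper_width: 0.071
gripper_force: 98.5
```

```bash
python3 - <<'E'
from h import *
blade()
plan(.5323,-.062,.028,47.6)
p,d=bot.snapshot("side"); cv2.imwrite("pics/side5.png",cv2.resize(p[170:290,310:430,::-1],None,fx=5,fy=5,interpolation=cv2.INTER_CUBIC))
E
```

```text
top none
side 20 tip ahead 0.1199
  0.03 dz 0.0293 lat(left+) 0.004 0.0059
  0.045 dz 0.0282 lat(left+) 0.0067 0.0086
  0.06 dz 0.0263 lat(left+) -0.0112 0.0106
  0.075 dz 0.0258 lat(left+) 0.0098 0.0114
t 8.85 tcp [ 0.4983 -0.1007  0.0296] hd 47.7 F [ 0.9  0.1 -0.9] g 0.07 98.5
offset [ 0.2577 -0.0043  0.0081] yaw 0.0006
```

View pics/side5.png

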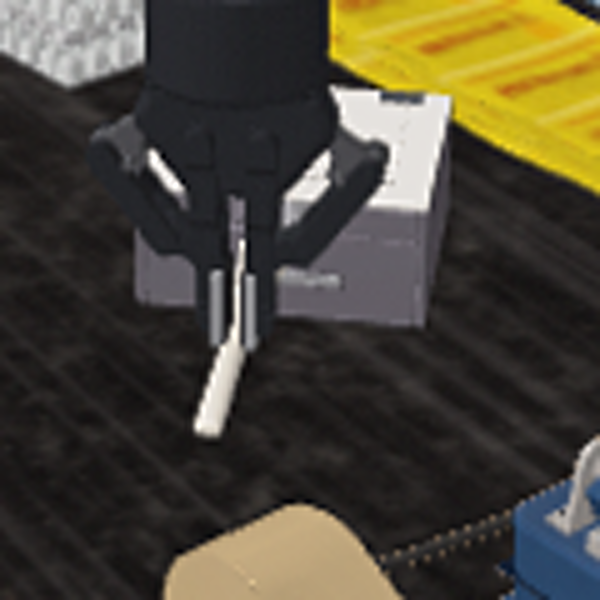

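The side crop shows the spatula held level between the fingertips at about (235,340), with its blade pointing at the notch. Next I insert it, watching the force.

Emit:
jog_arm([
  [0.06,0,0.002],
  [0.12,0,0.004],
  [0.16,0,0.004],
  [0.19,0,0.004],
  [0.19,0,0.004],
], yaw=[0,0,0,0,0], fingers=[3,3,3,3,3])

```text
time: 9.52
tcp_pos: [0.5234, -0.072, 0.0275]
orientation: [0.0, 0.915, 0.404, -0.0]
force: [-0.4, -0.1, 0.3]
gripper_width: 0.069
gripper_force: 98.5
```

Emit:
jog_arm([
  [0.03,0,0],
  [0.06,0,0],
  [0.065,0,0],
], yaw=[0,0,0], fingers=[3,3,3])

```text
time: 9.9
tcp_pos: [0.5323, -0.0625, 0.0276]
orientation: [0.0, 0.915, 0.404, 0.0]
force: [0.6, 0.5, -0.5]
gripper_width: 0.068
gripper_force: 98.5
```

```bash
python3 -c "
from h import *
blade(); plan(.5323,-.062,.028,47.6)"
```

```text
top none
side 126 tip ahead 0.1171
  0.03 dz 0.0295 lat(left+) 0.0037 0.007
  0.06 dz 0.0273 lat(left+) -0.0392 0.0352
  0.075 dz 0.038 lat(left+) -0.0394 0.013
  0.09 dz 0.0395 lat(left+) -0.0395 0.0383
t 10.0 tcp [ 0.5319 -0.0626  0.0276] hd 47.69 F [ 0.2  0.1 -0.5] g 0.069 98.5
offset [ 0.0036 -0.0008 -0.0022] yaw 0.0005
```

Emit:
jog_arm([
  [0.005,0,-0.09],
  [0.022,0,-0.178],
  [0.05,0,-0.25],
  [0.087,0,-0.31],
  [0.137,0,-0.37],
  [0.19,0,-0.42],
  [0.19,0,-0.42],
], yaw=[0,0,0,0,0,0,0], fingers=[3,3,3,3,3,3,3])

```text
time: 10.88
tcp_pos: [0.5585, -0.034, 0.1122]
orientation: [0.0, 0.915, 0.405, 0.001]
force: [-0.1, -0.3, -1.2]
gripper_width: 0.067
gripper_force: 98.6
```

```bash
python3 - <<'E'
from h import *
c=np.array([.6198,.0327]);a=np.radians(47.6);u=np.array([np.cos(a),np.sin(a)])
s=bot.sense();print(s["tcp_pos"],s["force"],s["gripper_force"])
a_=[]
for n in("side","top"):
    p,d,X=snap(n)
    x=(X[...,:2]-c)@u; y=(X[...,:2]-c)@np.array([-u[1],u[0]])
    m=(d>0)&(abs(x)<.1)&(abs(y)<.068)&(abs(y)>.045)&(X[...,2]>.07)&(X[...,2]<.2)&(p.min(2)>100)
    print(n,m.sum(), np.degrees(np.median(np.arctan2(X[m][:,2]-.064,.062-x[m]))) if m.sum() else 0)
    if n=="side":cv2.imwrite("pics/side6.png",cv2.resize(p[120:270,270:440,::-1],None,fx=4,fy=4,interpolation=cv2.INTER_CUBIC))
E
```

```text
[ 0.55852464 -0.03403838  0.11221014] [-0.14067304 -0.29717408 -1.15816019] 98.62094487994909
side 389 50.83457678230369
top 368 56.18553259765638
```

View pics/side6.png

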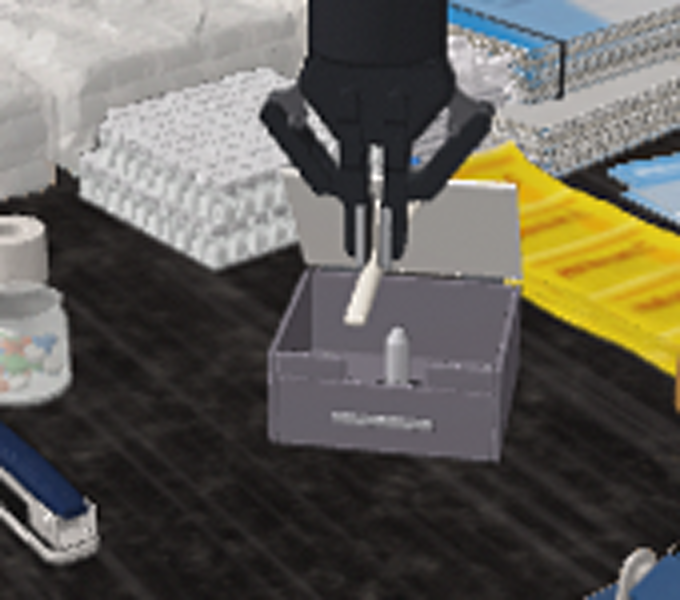

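The side crop shows the cover lifted to about 52°, carried on the blade, with the spindle visible at (397,355). I continue the arc past upright.

Emit:
jog_arm([
  [0.065,0,-0.04],
  [0.13,0,-0.075],
  [0.2,0,-0.1],
  [0.275,0,-0.11],
  [0.375,0,-0.105],
  [0.47,0,-0.083],
  [0.545,0,-0.055],
  [0.545,0,-0.055],
], yaw=[0,0,0,0,0,0,0,0], fingers=[3,3,3,3,3,3,3,3])

```text
time: 11.98
tcp_pos: [0.6311, 0.0468, 0.1216]
orientation: [-0.0, 0.914, 0.405, -0.0]
force: [-0.9, 0.8, 0.1]
gripper_width: 0.067
gripper_force: 98.6
```

Emit:
jog_arm([
  [-0.15,0,-0.03],
  [-0.45,0,-0.06],
  [-0.7,0,-0.06],
  [-0.9,0,-0.06],
  [-0.9,0,-0.06],
], yaw=[0,0,0,0,0], fingers=[3,3,3,3,3])

```text
time: 12.6
tcp_pos: [0.5076, -0.0889, 0.1347]
orientation: [-0.0, 0.915, 0.403, -0.0]
force: [0.2, 0.4, 0.2]
gripper_width: 0.068
gripper_force: 98.6
```

```bash
python3 - <<'E'
from h import *
c=np.array([.6198,.0327]);a=np.radians(47.6);u=np.array([np.cos(a),np.sin(a)])
for n in("side","top"):
    p,d,X=snap(n)
    x=(X[...,:2]-c)@u; y=(X[...,:2]-c)@np.array([-u[1],u[0]])
    m=(d>0)&(x>-.1)&(x<.14)&(abs(y)<.068)&(X[...,2]>.09)&(X[...,2]<.2)&(p.min(2)>100)
    print(n,m.sum(), np.degrees(np.median(np.arctan2(X[m][:,2]-.064,.062-x[m]))) if m.sum() else 0,X[m][:,2].max())
    # spindle: bright points near centre
    k=(d>0)&(np.hypot(x,y)<.025)&(X[...,2]>.038)&(X[...,2]<.065); print(" spindle",k.sum(),x[k].mean().round(4),y[k].mean().round(4),X[k][:,2].max().round(4), "x",x[k].min().round(4),x[k].max().round(4),"y",y[k].min().round(4),y[k].max().round(4))
    np.savez(f"pics/{n}7.npz",p=p,d=d)
blade(); plan(.4972,-.1004,.03,47.6)
E
```

```text
side 800 121.70396652631986 0.1677376148367558
 spindle 36 -0.0042 -0.0025 0.0554 x -0.0108 0.0033 y -0.0091 0.0045
top 2304 120.98144331905209 0.17105841695436008
 spindle 40 0.0002 0.0028 0.0576 x -0.0065 0.0076 y -0.0051 0.0084
top 340 tip ahead 0.0906
  0.03 dz 0.0315 lat(left+) -0.007 0.0092
  0.045 dz 0.0301 lat(left+) -0.0093 0.0111
  0.06 dz 0.029 lat(left+) -0.0112 0.0125
  0.075 dz 0.0288 lat(left+) -0.0114 0.0146
  0.09 dz 0.0289 lat(left+) -0.0115 0.0125
side 22 tip ahead 0.0881
  0.045 dz 0.0272 lat(left+) -0.011 0.0087
  0.06 dz 0.0277 lat(left+) -0.0133 -0.0088
  0.075 dz 0.027 lat(left+) -0.0139 0.0117
t 12.8 tcp [ 0.5103 -0.0868  0.1347] hd 47.7 F [-0.1  0.2 -1. ] g 0.068 98.6
offset [-0.0943 -0.0026  0.5234] yaw 0.0005
```

The cover stays at about 121°. Now the spatula goes down flat.

Emit:
jog_arm([
  [-0.17,0,0.2],
  [-0.17,0,0.45],
  [-0.17,0,0.65],
  [-0.17,0,0.74],
  [-0.17,0,0.77],
  [-0.17,0,0.785],
  [-0.17,0,0.788],
  [-0.17,0,0.788],
], yaw=[0,0,0,0,0,0,0,0], fingers=[3,3,3,3,3,3,3,3])

```text
time: 13.8
tcp_pos: [0.4872, -0.1124, -0.0224]
orientation: [0.0, 0.915, 0.404, 0.0]
force: [0.6, -0.5, -0.1]
gripper_width: 0.067
gripper_force: 98.6
```

Emit:
jog_arm([
  [0,0,0],
  [0,0,0],
  [0,0,0],
], yaw=[0,0,0], fingers=[24,24,24], newtons=30)

```text
time: 14.18
tcp_pos: [0.4868, -0.1123, -0.0229]
orientation: [0.0, 0.915, 0.404, 0.0]
force: [0.4, -0.6, -0.1]
gripper_width: 0.283
gripper_force: 0.0
```

Emit:
jog_arm([
  [0,0,-0.1],
  [0,0,-0.4],
  [0,0,-0.7],
  [0,0,-0.95],
  [0,0,-0.95],
], yaw=[0,0,0,0,0], fingers=[24,24,60,60,60])

```text
time: 14.8
tcp_pos: [0.4887, -0.1129, 0.1706]
orientation: [0.002, 0.915, 0.404, 0.002]
force: [1.5, -0.2, -0.5]
gripper_width: 0.704
gripper_force: 0.0
```

```bash
python3 - <<'E'
from h import *
R={}
for n in("side","top"):
    p,d,X=snap(n)
    Q,col=near(X,p,d,(.487,-.112),.11,-.01,.03); Q=Q[col.min(1)>110]
    print(n,len(Q),cv2.minAreaRect((Q[:,:2]*1000).astype(np.float32)),np.percentile(Q[:,2],[5,50,95]).round(4))
    # roll: circle from the top view rim; spindle image points
    Q,col=near(X,p,d,(.4925,.332),.045,.02,.06); w=(np.ptp(col,axis=1)<45)&(col.min(1)>70);t=Q[w];t=t[t[:,2]>.036]
    print(n,"roll",cv2.minEnclosingCircle((t[:,:2]*1000).astype(np.float32)))
plan(.4,.2,.16,47.6)
E
```

```text
side 243 ((495.0100402832031, -104.1312026977539), (160.070556640625, 24.857784271240234), 46.793582916259766) [0.0021 0.0055 0.0084]
side roll ((494.25732421875, 328.87701416015625), 28.132173538208008)
top 388 ((501.708984375, -96.77719116210938), (141.10760498046875, 26.032596588134766), 48.43935012817383) [0.0012 0.0062 0.0103]
top roll ((491.849853515625, 333.3589172363281), 25.236907958984375)
t 14.9 tcp [ 0.4867 -0.1123  0.1671] hd 47.68 F [ 0.4 -0.1 -0.6] g 0.699 0.0
offset [ 0.8625 -1.3718  0.0356] yaw 0.0004
```

Emit:
jog_arm([
  [0.83,-0.736,0],
  [0.83,-0.736,0],
  [0.83,-0.736,0],
  [0.83,-0.736,0],
  [0.83,-0.736,0],
], yaw=[0,0,0,0,0], fingers=[64,64,64,64,64])

```text
time: 15.52
tcp_pos: [0.4886, 0.1116, 0.1654]
orientation: [-0.001, 0.914, 0.406, -0.001]
force: [-1.4, -0.8, 0.3]
gripper_width: 0.754
gripper_force: 0.0
```

Emit:
jog_arm([
  [0.83,-0.736,0],
  [0.83,-0.736,0],
  [0.83,-0.736,0],
  [0.83,-0.736,0],
  [0.83,-0.736,0.4],
  [0.83,-0.736,0.5],
  [0.83,-0.736,0.5],
], yaw=[0,0,0,0,0,0,0], fingers=[64,64,64,64,64,64,64])

```text
time: 16.4
tcp_pos: [0.4908, 0.3293, 0.0637]
orientation: [0.0, 0.915, 0.404, -0.004]
force: [-0.0, 0.1, 0.4]
gripper_width: 0.749
gripper_force: 0.0
```

```bash
python3 - <<'E'
from h import *
plan(.4925,.332,-.015,47.6)
p,d=bot.snapshot("side"); cv2.imwrite("pics/side8.png",cv2.resize(p[110:230,210:350,::-1],None,fx=5,fy=5,interpolation=cv2.INTER_CUBIC))
E
```

```text
t 16.4 tcp [0.4908 0.3293 0.0637] hd 47.63 F [-0.   0.1  0.4] g 0.749 0.0
offset [ 0.0157 -0.0027  0.3937] yaw 0.0002
```

View pics/side8.png

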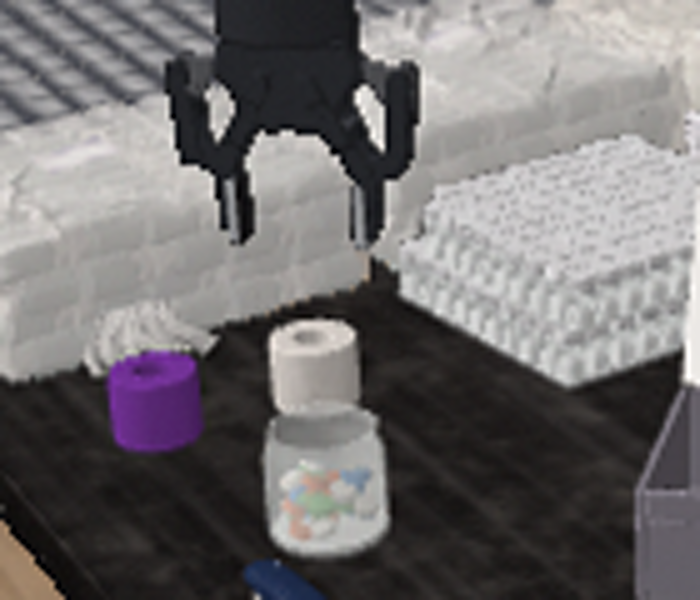

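The crop shows the open fingers straddling the white roll. Their tips are at (238,240) and (368,245), and the roll is at (314,365). The purple one is clear to the left and the jar is in front.

Emit:
jog_arm([
  [0.012,-0.002,0.1],
  [0.012,-0.002,0.2],
  [0.012,-0.002,0.3],
  [0.012,-0.002,0.36],
  [0.012,-0.002,0.39],
  [0.012,-0.002,0.39],
], yaw=[0,0,0,0,0,0], fingers=[64,64,64,64,64,64])

```text
time: 17.2
tcp_pos: [0.4943, 0.3335, -0.0106]
orientation: [-0.0, 0.915, 0.404, 0.0]
force: [0.6, 0.3, 0.4]
gripper_width: 0.75
gripper_force: 0.0
```

Emit:
jog_arm([
  [0,0,0],
  [0,0,0],
  [0,0,0],
  [0,0,0],
], yaw=[0,0,0,0], fingers=[40,40,40,40], newtons=30)

```text
time: 17.7
tcp_pos: [0.4944, 0.3337, -0.0101]
orientation: [0.0, 0.915, 0.404, 0.001]
force: [0.2, -0.7, 6.3]
gripper_width: 0.563
gripper_force: 30.4
```

```bash
python3 - <<'E'
from h import *
p,d,X=snap("side")
plan(.4925,.332,-.015,47.6)
m=(d>0)&(abs(X[...,0]-.492)<.05)&(abs(X[...,1]-.332)<.05)&(X[...,2]>.003)&(X[...,2]<.06)&(p.max(2)<100)
Q=X[m];h=np.radians(47.6);b=(Q[:,:2]-[.492,.332])@np.array([-np.sin(h),np.cos(h)])
for lo in np.arange(-.045,.045,.01):
    k=(b>=lo)&(b<lo+.01)
    if k.sum()>2: print(lo.round(3),k.sum(),np.percentile(Q[k,2],[2,10]).round(4))
E
```

```text
t 17.75 tcp [ 0.4944  0.3336 -0.0101] hd 47.69 F [-1.  -1.   5.6] g 0.565 30.4
offset [-0.0125 -0.0016  0.0245] yaw 0.0005
-0.045 31 [0.028  0.0313]
-0.035 19 [0.0227 0.0233]
0.015 31 [0.0264 0.0352]
0.025 16 [0.0267 0.0299]
```

Emit:
jog_arm([
  [0,0,-0.1],
  [0,0,-0.3],
  [0,0,-0.5],
  [0,0,-0.55],
  [0,0,-0.55],
  [0,0,-0.55],
], yaw=[0,0,0,0,0,0], fingers=[40,40,40,40,40,40])

```text
time: 18.5
tcp_pos: [0.4934, 0.3331, 0.0979]
orientation: [0.0, 0.915, 0.404, -0.001]
force: [0.3, 0.3, -1.3]
gripper_width: 0.567
gripper_force: 31.6
```

```bash
cat >> h.py <<'E'
C0=np.array([.6198,.0326])
def heldroll():
    for n in("side","top"):
        p,d,X=snap(n);s=bot.sense();t=s["tcp_pos"];h=np.radians(yawof(s["orientation"]));u=np.array([np.cos(h),np.sin(h)])
        D=X-t;a=D[...,:2]@u;b=D[...,:2]@np.array([-u[1],u[0]]);z=D[...,2]
        m=(d>0)&(np.hypot(a,b)<.035)&(z>0.0)&(z<.054)&(p.min(2)>75)&(np.ptp(p.astype(int),axis=2)<40)
        A,B,Z=a[m],b[m],z[m]
        if m.sum()<10: print(n,"none");continue
        from scipy.optimize import least_squares
        k=Z<Z.max()-.006
        r=least_squares(lambda q:np.hypot(A[k]-q[0],B[k]-q[1])-.025,[0,0],loss="soft_l1",f_scale=.002).x
        print(n,m.sum(),"roll axis ahead/left",r.round(4),"world",(t[:2]+r[0]*u+r[1]*np.array([-u[1],u[0]])).round(4),"z",np.percentile(Z,[1,99]).round(4))
E
python3 - <<'E'
from h import *
heldroll()
plan(.6198-.02*.674,.0326-.02*.738,.11,47.6)
# spindle side cylinder fit from earlier images
from scipy.optimize import least_squares
for n in("side","top"):
    f=np.load(f"pics/{n}7.npz");p,d=f["p"],f["d"];X=cloud(n,p,d)
    Q,c=near(X,p,d,C0,.02,.022,.045)
    r=least_squares(lambda q:np.hypot(Q[:,0]-q[0],Q[:,1]-q[1])-.0075,C0,loss="soft_l1",f_scale=.002).x
    print(n,len(Q),"spindle",r.round(4))
E
```

```text
side 354 roll axis ahead/left [-0.0015 -0.0014] world [0.4934 0.331 ] z [0.0103 0.0519]
top 352 roll axis ahead/left [-0.002  -0.0001] world [0.4922 0.3315] z [0.0133 0.0533]
t 18.6 tcp [0.4934 0.3331 0.0978] hd 47.68 F [ 0.3 -0.5 -0.8] g 0.567 31.6
offset [-0.7854  1.4788 -0.0608] yaw 0.0004
side 46 spindle [0.6212 0.032 ]
top 18 spindle [0.6202 0.034 ]
```

Emit:
jog_arm([
  [-0.2,0.25,0],
  [-0.4,0.5,0],
  [-0.59,0.74,0],
  [-0.59,0.74,0],
  [-0.59,0.74,0],
], yaw=[0,0,0,0,0], fingers=[40,40,40,40,40])

```text
time: 19.23
tcp_pos: [0.5238, 0.1465, 0.0985]
orientation: [-0.0, 0.915, 0.404, -0.0]
force: [-0.5, 0.8, -0.6]
gripper_width: 0.567
gripper_force: 31.6
```

Emit:
jog_arm([
  [-0.2,0.25,0],
  [-0.4,0.5,0],
  [-0.59,0.74,0],
  [-0.59,0.74,0],
  [-0.59,0.74,0],
  [-0.59,0.74,0],
], yaw=[0,0,0,0,0,0], fingers=[40,40,40,40,40,40])

```text
time: 19.98
tcp_pos: [0.5537, -0.0386, 0.0988]
orientation: [-0.0, 0.914, 0.405, -0.0]
force: [0.0, 0.0, 0.4]
gripper_width: 0.566
gripper_force: 31.7
```

```bash
python3 -c "
from h import *
heldroll(); plan(.6214,.0346,.0978,47.6)"
```

```text
side 548 roll axis ahead/left [-0.0017 -0.0012] world [ 0.5535 -0.0407] z [0.0103 0.0521]
top none
t 20.07 tcp [ 0.5538 -0.0389  0.0989] hd 47.79 F [-0.4  0.5 -0.4] g 0.567 31.7
offset [0.4992 0.0036 0.0056] yaw 0.0011
```

Emit:
jog_arm([
  [0.15,0,0],
  [0.3,0,0],
  [0.42,0,0],
  [0.5,0.003,0],
  [0.5,0.003,0],
  [0.5,0.003,0],
  [0.5,0.003,0.1],
  [0.5,0.003,0.18],
], yaw=[0,0,0,0,0,0,0,0], fingers=[40,40,40,40,40,40,40,40])

```text
time: 21.08
tcp_pos: [0.6211, 0.0326, 0.0624]
orientation: [-0.0, 0.915, 0.404, -0.0]
force: [-0.3, 0.0, -0.8]
gripper_width: 0.563
gripper_force: 31.7
```

```bash
python3 -c "
from h import *
heldroll(); plan(.6214,.0344,.0,47.6)"
```

```text
side 464 roll axis ahead/left [-0.0008 -0.0025] world [0.6214 0.0304] z [0.0118 0.0534]
top none
t 21.18 tcp [0.6202 0.0328 0.0612] hd 47.65 F [ 0.1 -0.1 -0. ] g 0.568 31.6
offset [ 0.0099 -0.0009  0.3062] yaw 0.0003
```

Emit:
jog_arm([
  [0.009,0,0],
  [0.009,0,0.05],
  [0.009,0,0.08],
  [0.009,0,0.1],
  [0.009,0,0.12],
  [0.009,0,0.14],
  [0.009,0,0.14],
], yaw=[0,0,0,0,0,0,0], fingers=[40,40,40,40,40,40,40])

```text
time: 22.05
tcp_pos: [0.6227, 0.0345, 0.0347]
orientation: [-0.0, 0.915, 0.404, -0.0]
force: [-0.5, -0.6, -0.2]
gripper_width: 0.566
gripper_force: 31.6
```

Emit:
jog_arm([
  [0,0,0.02],
  [0,0,0.04],
  [0,0,0.06],
  [0,0,0.075],
  [0,0,0.075],
], yaw=[0,0,0,0,0], fingers=[40,40,40,40,40])

```text
time: 22.68
tcp_pos: [0.6228, 0.0345, 0.0197]
orientation: [-0.0, 0.915, 0.404, -0.0]
force: [0.7, 0.5, -0.7]
gripper_width: 0.565
gripper_force: 31.6
```

```bash
python3 -c "
from h import *
heldroll(); plan(.6214,.0344,.0,47.6)"
```

```text
side 446 roll axis ahead/left [-0.0022 -0.0011] world [0.6222 0.0321] z [0.0109 0.0523]
top none
t 22.77 tcp [0.623  0.0345 0.02  ] hd 47.68 F [-0.8 -0.5 -0.6] g 0.567 31.6
offset [-0.0058 -0.0053  0.1001] yaw 0.0004
```

Emit:
jog_arm([
  [-0.003,-0.003,0.03],
  [-0.003,-0.003,0.055],
  [-0.003,-0.003,0.075],
  [-0.003,-0.003,0.085],
  [-0.003,-0.003,0.085],
], yaw=[0,0,0,0,0], fingers=[40,40,40,40,40])

```text
time: 23.4
tcp_pos: [0.622, 0.0345, 0.0028]
orientation: [-0.0, 0.915, 0.404, -0.0]
force: [-1.1, 0.0, -0.2]
gripper_width: 0.565
gripper_force: 31.6
```

Emit:
jog_arm([
  [0,0,0.008],
  [0,0,0.012],
  [0,0,0.012],
], yaw=[0,0,0], fingers=[40,40,40])

```text
time: 23.78
tcp_pos: [0.6221, 0.0345, 0.0006]
orientation: [0.0, 0.915, 0.404, 0.0]
force: [-0.6, -0.3, -1.2]
gripper_width: 0.567
gripper_force: 31.6
```

Emit:
jog_arm([
  [0,0,0.005],
  [0,0,0.005],
], yaw=[0,0], fingers=[40,40])

```text
time: 24.02
tcp_pos: [0.6222, 0.0345, -0.0001]
orientation: [0.0, 0.915, 0.404, 0.0]
force: [-1.7, -0.1, 4.9]
gripper_width: 0.567
gripper_force: 32.1
```

Emit:
jog_arm([
  [0,0,0.004],
  [0,0,0.004],
], yaw=[0,0], fingers=[40,40])

```text
time: 24.28
tcp_pos: [0.6223, 0.0345, -0.0002]
orientation: [0.0, 0.915, 0.404, 0.0]
force: [-4.7, -0.8, 17.3]
gripper_width: 0.565
gripper_force: 33.3
```

Contact came at TCP z = 0.000, which matches the predicted home height. I ease off slightly, open the fingers and withdraw.

Emit:
jog_arm([
  [0,0,-0.004],
  [0,0,-0.004],
], yaw=[0,0], fingers=[40,40])

```text
time: 24.52
tcp_pos: [0.6222, 0.0345, -0.0001]
orientation: [0.0, 0.915, 0.404, 0.0]
force: [-1.1, 0.2, 8.5]
gripper_width: 0.567
gripper_force: 32.5
```

Emit:
jog_arm([
  [0,0,0],
  [0,0,0],
  [0,0,0],
], yaw=[0,0,0], fingers=[62,62,62])

```text
time: 24.9
tcp_pos: [0.622, 0.0345, -0.0006]
orientation: [-0.0, 0.915, 0.404, -0.0]
force: [-0.0, -0.3, -0.0]
gripper_width: 0.724
gripper_force: 0.0
```

Emit:
jog_arm([
  [0,0,-0.05],
  [0,0,-0.15],
  [0,0,-0.35],
  [0,0,-0.6],
  [0,0,-0.6],
], yaw=[0,0,0,0,0], fingers=[62,62,62,62,62])

```text
time: 25.52
tcp_pos: [0.6245, 0.0344, 0.1241]
orientation: [0.002, 0.915, 0.404, 0.003]
force: [-0.4, -0.2, -0.8]
gripper_width: 0.725
gripper_force: 0.0
```

Emit:
jog_arm([
  [-0.3,0,-0.1],
  [-0.6,0,-0.2],
  [-0.9,0,-0.3],
  [-0.9,0,-0.3],
  [-0.9,0,-0.3],
], yaw=[0,0,0,0,0], fingers=[62,62,62,62,62])

```text
time: 26.15
tcp_pos: [0.501, -0.0986, 0.1796]
orientation: [0.0, 0.915, 0.404, 0.0]
force: [0.6, 1.1, -0.6]
gripper_width: 0.727
gripper_force: 0.0
```

```bash
python3 - <<'E'
from h import *
ims=[]
a=np.radians(47.6);u=np.array([np.cos(a),np.sin(a)])
for n in("side","top"):
    p,d,X=snap(n)
    Q,c=near(X,p,d,C0,.028,.035,.08);print(n,len(Q),"z",np.percentile(Q[:,2],[50,95,99]).round(4))
    x=(X[...,:2]-C0)@u; y=(X[...,:2]-C0)@np.array([-u[1],u[0]])
    m=(d>0)&(x>-.1)&(x<.14)&(abs(y)<.068)&(X[...,2]>.1)&(X[...,2]<.2)&(p.min(2)>100)
    print(" cover",np.degrees(np.median(np.arctan2(X[m][:,2]-.064,.062-x[m]))))
    Q,c=near(X,p,d,(.4323,.1854),.045,.045,.075); print(" jar",cv2.minEnclosingCircle((Q[:,:2]*1000).astype(np.float32))[0])
    q=p[130:290,230:430] if n=="side" else p[120:280,230:430]
    ims.append(cv2.resize(q[:,:,::-1],None,fx=3.7,fy=3.7/2*1,interpolation=cv2.INTER_AREA) if 0 else cv2.resize(q[:,:,::-1],(375,300)))
print(bot.sense()["time"],bot.sense()["force"])
cv2.imwrite("pics/end.png",np.hstack(ims))
E
```

```text
side 236 z [0.0483 0.0511 0.0523]
 cover 121.3614060570405
 jar (434.2232666015625, 181.25961303710938)
top 407 z [0.0505 0.0534 0.0548]
 cover 121.02558797032717
 jar (432.5123596191406, 184.89468383789062)
26.25 [ 0.57185609 -0.24248132  0.53499838]
```

View pics/end.png

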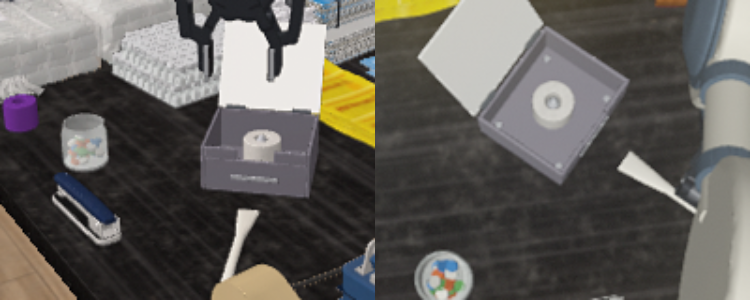

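The end picture shows the roll home on the spindle at (262,143) in the side view and (552,103) in the top view. Its top is at 50 mm, as it should be when home. The cover is open at 121°, the spatula lies flat, and the jar hasn't moved.

```bash
python3 -c "
from bench import bot
print(bot.sign_off())"
```

```text
the job is handed in; nothing more can be done
None
```

The job is handed in at about 26 s: the cover stays open at about 121°, the spatula lies flat on the table, the roll sits fully home on the spindle, and the jar is undisturbed.

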